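Turn a printed cover over with a thin lifter

TASK

Take the lifter from its stand, slide its blade along the black sheet under the near edge of the orange printed cover and tip the cover over its far edge, so that it lies upside down (black boss up) flat on the cork pad behind the step. Use only the blade: keep the fingers off the cover, don't carry the cover through the air, and don't dig the blade hard into the sheet or ram the cover. Then put the lifter back standing on the middle of its stand and leave everything else where it is.

Things in the scene. Friction and masses are not known exactly. Their poses are not given: they have to be found in the camera images.
- station: Fixed two-level finishing station. Origin: on the bench under the middle of the step line. x points from the black sheet across the step to the cork pad (roughly away from the robot), y along the step, z up. In mm: sheet x -190 to 0, y -110 to 110, flat top z = 8; pad x 0 to 130, y -110 to 110, flat top z = 14. So a 6 mm upright step at x = 0 faces the sheet.
- step (a point): Middle of the step's foot: the station's point x = 0, y = 0, z = 8 mm, on the sheet. The sheet scratches if the lifter is pressed on the station with more than 10 N; a pressed blade pushed forward bears harder, so keep it light (1 to 4 N).
- cover: Loose printed cover, about 40 g: orange square plate 70 x 70 x 4 mm with a black boss 40 x 40 x 3 mm centred under it. Origin: centre of the boss's underside; z from boss to plate (up at the start); x, y along the sides, parallel to the station's at the start. Starts boss down on the sheet: the plate's rim overhangs the boss by 15 mm all round, 3 mm above the sheet.
- cover_mid (a point): Centre of the cover's plate, 5 mm from the cover's origin along its z. The cover starts with its far side within 5 mm of the step; pushed, it slides up to the step, which stops it and lets it pivot. Pushing on it with the lifter with more than 10 N marks it. Its centre must not rise more than 60 mm above the sheet.
- lifter: Loose hand lifter, about 180 g, upright on its stand. Origin: centre of the foot's underside; z up along the handle, x towards the blade's nose. Orange foot 44 x 40 x 10 mm (x, y, z); black upright handle 22 mm (x) by 24 mm (y), z = 10 to 102: grip it across y, about z = 75. Steel blade 40 mm wide, 2 mm thick, 75 mm long; nose's lower edge nominally at x = 94, z = -14 mm.
- blade_pivot (a point): Where the blade starts: x = 22, z = 6 mm in the lifter's frame, a stiff pivot (axis y). The blade points to +x, nominally 0.26 rad nose down, but at each start up to 0.11 rad more or less (nose up to 8 mm higher or lower, 2 mm farther or nearer; not measured: find the sheet by feel). Pressed, it springs about 1 mm per 5 N.
- stand: Fixed stand for the lifter: grey block 60 x 60 mm with a black rubber top, 30 mm high in all. Origin: centre of its underside, on the bench; the foot stands on its top. The blade points along the stand's x, over its edge, within 0.15 rad. Stand and blue tray may change sides.
- tray: Bystander: fixed blue hardware tray, 100 x 80 x 22 mm; origin at the centre of its underside.
- bit_model: Bystander: loose black printed model of a driver bit, octagonal base 44 mm across, 120 mm tall, upright, tips easily; origin at the centre of its underside.
- glue_stick: Bystander: loose upright yellow glue stick, 28 mm across, 90 mm tall; origin at the centre of its underside.
- gear: Bystander: loose blue printed gear lying flat, 60 mm across, 12 mm thick; origin at the centre of its underside.
Things that resemble listed ones, but are neither listed nor needed, are in the scene too. What is meant by the lifter is not blue, and is the larger of those in its own colour.

How it is judged:
By the outcome, as a careful person would: the job done as asked, in the order asked, and still so for the second after the job is handed in, with the robot touching nothing.
It also fails if it takes over 58 s, if anything falls off the work surface, if the arm or the gripper's body presses on something with over 40 N, if the wrist force passes 120 N, or if a joint passes its speed limit or range.

ROBOT

A 6-joint arm with a two-finger parallel gripper is mounted at the origin on the work surface. World frame = base frame: x ahead of the robot, y to its left, z up, the work surface at z = 0. Lengths are in m, angles in rad, forces in N, time in s.
With the tool pointing down it reaches from about 0.3 to 0.875 m from the base axis. Payload 4.2 kg.
Tool frame: the origin (TCP) lies between the finger pads; the fingertips stand 8 mm ahead of it and the grasp point (between the pads) lies 11 mm behind it; z points along the fingers, y is the line along which they close (so a half turn about z gives the same grasp; the last joint's range is limited). The gripper opens to 85 mm and grips with 20 to 120 N. Pads are 22 mm wide; open, the fingers measure 114 mm over their backs; the gripper's body (76 mm by 85 mm) begins 54 mm behind the grasp point. The pads swing forward as they close: fully open they stand 13 mm farther back than shut.
Start: joints at [1.24, 0.32, 1.565, -0, 1.257, -0.02], TCP at [0.176, 0.547, 0.239] pointing down, gripper open.
Joint ranges: [-3.11, 3.11], [-0.84, 2.01], [0.21, 2.61], [-1.34, 4.49], [0.05, 2.63], [-2.56, 2.56]. Speed limits (rad/s): [2.57, 2.57, 3.14, 3.14, 3.14, 3.14].

INTERFACE

Orientations are given as a rotation vector (axis times angle).
In Python, from cell import bot gives the robot as it stands.
- The arm moves only by the tool move_arm, never from a script. Its argument "series" is a list of rows, each a list of 3 entries, a list of its own where there are three numbers: the turn, a rotation vector about the tool's x, y, z in rad, then the shift along the tool's x, y, z in mm, then the finger opening in mm, from 0 to 85.4. A call has 1 to 8 rows; each row shifts and turns the commanded pose from where the row before left it, along the tool's axes as they then stand; what a row does not reach is not made up. A row lasts 1/10 s, in which the tool goes at most 50 mm and 8.59 degrees, less where a joint would pass 70% of its speed; a pose out of reach is approached as far as the arm can. A call with a gripper value outside its range is refused whole. The fingers move at their own pace and stop on an object; "squeeze" is the grip in N (left out, the last holds). Time passes only in rows, so rows that do not move let the fingers close. It gives the time, the measured TCP pose, the force, the opening and the grip force at its end, in the units of the state.
- bot.sense(): the state, without advancing time (a new reading comes with each control period).
- bot.snapshot(name): name is "side" or "top" or "wrist"; returns (picture, depth): 400x640x3 uint8, blue, green, red; 400x640 float32, m along the optical axis (not along the pixel's ray), 0 where there is no reading.
- bot.camera_model(name): a dict with "intrinsics" (3x3 intrinsics, pixels), "position" and "orientation" of the camera in the world. Camera axes: x right, y up, looking along -z (the intrinsics and any distortion apply to the point x, -y, -z); pixel columns grow to the right and rows downward; lengths in m; the calibration is good to about 2 mm. A picture is of the moment at which its call begins: read the wrist's pose just before it. camera_model takes no time and is no camera call; for the wrist camera it gives the pose at the moment of the call.
- bot.job_done(): hands the job in; it is judged then, once.
The state is a dict: "clock": time; "joint_positions": joint angles; "qvel": joint speeds; "tau": joint torques, N m; "ee_pos": TCP position; "tcp_rot": TCP orientation; "ft_force": force on the tool from outside, world axes, zero at the start; "wrist_torque": the same for the moment, N m; "gripper_width": opening from 0.0 (shut) to 1.0 (fully open); "grip_force": force on a finger pad.
Only numpy, scipy, OpenCV 4.12 (cv2) and the standard library are available. Lean on these libraries where they do the work, as an engineer would, in place of code of your own. Each camera call takes 0.05 s, during which the arm holds its last target. There are 200 camera calls.

## Working session

There is one attempt and no reset: what is moved stays moved. The work goes in short steps, Python scripts to look and compute and a tool call to move; the robot and the scene stay as the last step left them, time stands still between calls to the robot, and variables do not carry over. Pictures are saved under pics/ and viewed, at most 10 in all, crops included, and the job is handed in when it is done.

Besides the shell and the picture viewer there is one more tool, called after "Call:" by a JSON object that holds its "api" and its "payload". move_arm: Moves the arm, as the interface text tells. Its arguments: {"type":"object","properties":{"series":{"type":"array","items":{"type":"array"}},"squeeze":{"type":"number"}},"required":["series"]}

```bash
ls; mkdir -p pics
cat > h.py <<'E'
import numpy as np, cv2
from scipy.spatial.transform import Rotation as R
from cell import bot
def rot(o):
    o=np.array(o,float)
    return o if o.shape==(3,3) else (R.from_rotvec(o) if o.size==3 else R.from_quat(o)).as_matrix()
def cloud(name):
    m=bot.camera_model(name); im,d=bot.snapshot(name)
    K=np.array(m["intrinsics"]); v,u=np.mgrid[:400,:640]
    p=np.stack([(u-K[0,2])/K[0,0]*d,-(v-K[1,2])/K[1,1]*d,-d],-1)
    w=p@rot(m["orientation"]).T+np.array(m["position"]); w[d==0]=np.nan
    return im,w
E
python3 - <<'E'
from h import *
print(bot.sense()); print(bot.camera_model("top"))
for n in("top","side"):
    im,w=cloud(n); np.savez("/tmp/"+n,im=im,w=w); cv2.imwrite(f"pics/{n}0.png",im)
E
```

```text
pics
{'clock': 0.0, 'joint_positions': array([ 1.23997630e+00,  3.20299405e-01,  1.56567883e+00, -1.03822214e-05,
        1.25741721e+00, -2.00127126e-02]), 'qvel': array([-0.00067703, -0.00108479, -0.00037124,  0.00093491,  0.0019906 ,
        0.00168561]), 'tau': array([-1.41673154e-03, -4.15521920e+01, -2.34153074e+01, -1.41863111e-04,
        8.04244046e-03, -1.35297648e-05]), 'ee_pos': array([0.17570756, 0.54700357, 0.23847803]), 'tcp_rot': array([-4.86199899e-01, -3.10343207e+00,  2.79079773e-03]), 'ft_force': array([-0.02998871,  0.58721153, -0.35904978]), 'wrist_torque': array([ 0.02762038, -0.0266623 , -0.03714385]), 'grip_force': 0.0, 'gripper_width': 0.998500180940591}
{'intrinsics': array([[412.49771265,   0.        , 319.12036942],
       [  0.        , 412.49771265, 200.98732726],
       [  0.        ,   0.        ,   1.        ]]), 'position': array([0.43928655, 0.09454267, 1.31788392]), 'orientation': array([ 0.06895099, -0.03371042, -1.58249005])}
```

View pics/top0.png

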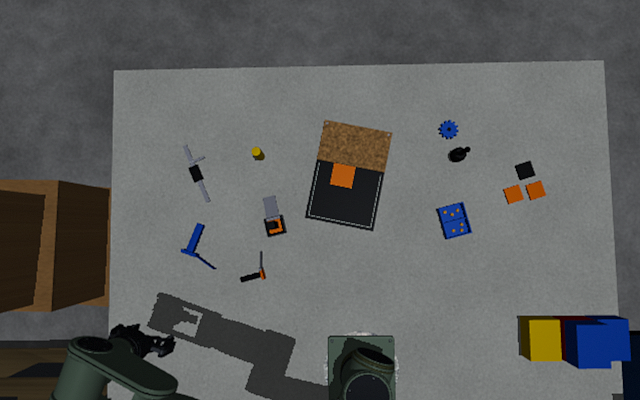

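View pics/side0.png

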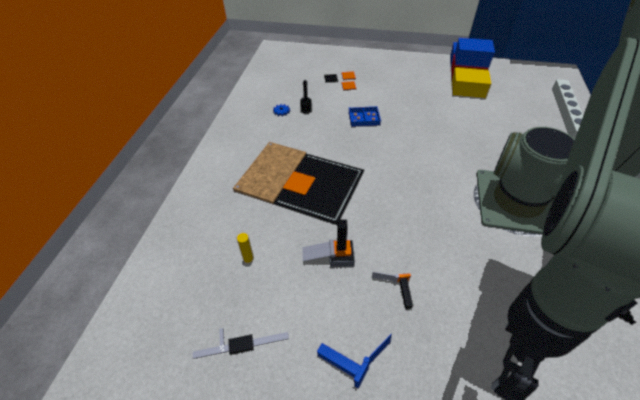

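Top view: candidates for the lifter are the upright one at (274,218) (orange foot on a grey/black block, black handle, steel blade), a smaller orange/black one lying at (258,270), and a blue one at (197,243). The one at (274,218) fits: it is not blue, it is the larger of its colour, and it stands on the stand. The station's step line is near (353,165), the cover at (343,175), the tray at (453,220), the glue stick at (257,153).

```bash
cat > m.py <<'E'
from h import *
z=np.load("/tmp/top.npz"); im,w=z["im"],z["w"]
h=cv2.cvtColor(im,cv2.COLOR_BGR2HSV).astype(int)
def reg(n,mask,box):
    x0,y0,x1,y1=box; m=np.zeros(mask.shape,bool); m[y0:y1,x0:x1]=mask[y0:y1,x0:x1]; m&=~np.isnan(w[...,0])
    p=w[m]; r=cv2.minAreaRect((p[:,:2]*1000).astype(np.float32))
    print(n,m.sum(),"mean",p.mean(0).round(4),"zmed",np.median(p[:,2]).round(4),"rect c",np.round(r[0],1),"size",np.round(r[1],1),"ang",round(r[2],2)); return p
org=(h[...,0]<18)&(h[...,1]>200)&(h[...,2]>180)
Z=w[...,2]
reg("cover",org,(320,155,365,195))
reg("station",(h[...,1]>60)&(h[...,0]<25)&~org,(310,115,400,170))
reg("sheet",(h[...,2]<70),(300,150,400,235))
reg("foot",org,(255,205,300,245))
reg("high",(Z>.09),(255,190,300,245))
reg("blade",(Z>.012)&(Z<.06)&(h[...,1]<60)&(h[...,2]>90),(255,185,300,215))
reg("standall",(h[...,2]<80),(255,205,300,245))
reg("glue",(Z>.05),(245,140,270,165))
reg("tray",(h[...,0]>100)&(h[...,1]>120),(430,195,475,245))
print(w[222,274],w[216,274])
E
python3 m.py
python3 - <<'E'
import cv2,numpy as np
a=cv2.imread("pics/top0.png")[185:285,170:310]; b=cv2.imread("pics/side0.png")[205:305,290:430]
cv2.imwrite("pics/crop.png",cv2.resize(np.hstack([a,b]),(784,280),interpolation=cv2.INTER_CUBIC))
E
```

```text
cover 41 mean [0.5947 0.0535 0.0167] zmed 0.0166 rect c [605.2  49.3] size [64.1 63. ] ang 77.2
station 2891 mean [0.6974 0.0117 0.0155] zmed 0.0156 rect c [689.7  12.1] size [222.2 153.1] ang 77.82
sheet 3308 mean [0.5378 0.0418 0.0096] zmed 0.0097 rect c [545.9  43.5] size [220.2 191.2] ang 78.0
foot 21 mean [0.4417 0.2544 0.0425] zmed 0.0426 rect c [441.3 253.8] size [24.1 42.4] ang 53.66
high 81 mean [0.4519 0.2591 0.1289] zmed 0.1326 rect c [451.8 260.6] size [22.  24.4] ang 13.71
blade 245 mean [0.5126 0.2754 0.0272] zmed 0.0278 rect c [511.2 272.1] size [67.7 47.5] ang 14.94
standall 232 mean [0.4461 0.2583 0.0628] zmed 0.0343 rect c [449.4 265.4] size [59.9 65.4] ang 13.5
glue 94 mean [0.6721 0.3086 0.085 ] zmed 0.0908 rect c [674.2 309.6] size [26.7 26.2] ang 18.23
tray 800 mean [ 0.4583 -0.3007  0.0082] zmed 0.0058 rect c [ 457.9 -299.2] size [102.   80.1] ang 14.58
[0.45799347 0.25103486 0.13409655] [0.47797593 0.26288237 0.04384425]
```

View pics/crop.png

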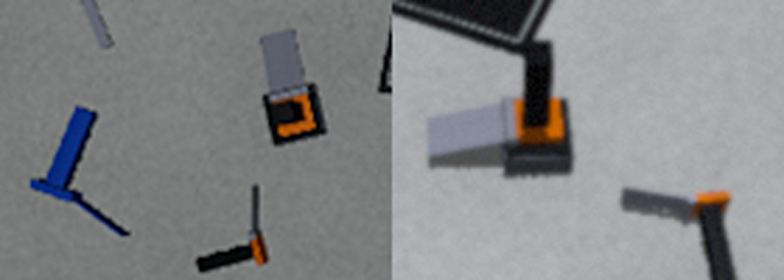

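The crop confirms it. The lifter stands upright on the grey/black block at top crop (295,115), while the smaller orange/black one lies loose at (260,245) and the blue one is at (70,150).

```bash
cat >> h.py <<'E'
def step_to(target,yaw_y,pos=None,rv=None):
    """shift in current tool axes (mm) and turn about tool z to a tool-down pose whose y axis has world yaw yaw_y(deg)"""
    s=bot.sense(); p=np.array(s["ee_pos"]) if pos is None else np.array(pos)
    T=rot(s["tcp_rot"] if rv is None else rv)
    yw=np.radians(yaw_y); y=np.array([np.cos(yw),np.sin(yw),0]); z=np.array([0,0,-1.]); D=np.stack([np.cross(y,z),y,z],1)
    print("shift now-axes mm",(T.T@(np.array(target)-p)*1000).round(1),"shift goal-axes",(D.T@(np.array(target)-p)*1000).round(1),"turn rotvec",R.from_matrix(T.T@D).as_rotvec().round(4))
E
python3 - <<'E'
from h import *
m=bot.camera_model("wrist"); s=bot.sense(); T=rot(s["tcp_rot"]); C=rot(m["orientation"])
print("cam in tool mm",(T.T@(np.array(m["position"])-s["ee_pos"])*1000).round(1)); print((T.T@C).round(3)); print(m["intrinsics"]); print(T.round(3))
step_to([.46,.20,.34],103.7)
E
```

```text
cam in tool mm [  84.2    0.6 -133.7]
[[ 0.     0.945  0.327]
 [ 1.    -0.    -0.001]
 [-0.001  0.327 -0.945]]
[[279.142858     0.         317.58399996]
 [  0.         279.142858   197.26319292]
 [  0.           0.           1.        ]]
[[-0.952  0.306 -0.   ]
 [ 0.306  0.952 -0.002]
 [-0.    -0.002 -1.   ]]
shift now-axes mm [-376.8 -243.7 -101. ] shift goal-axes [-194.  -404.5 -101.4] turn rotvec [-1.500e-03 -4.000e-04 -5.499e-01]
```

Call:
{"api": "move_arm", "payload": {"series": [[[0, 0, 0], [-37.7, -24.4, -10], 85], [[0, 0, 0], [-37.7, -24.4, -10], 85], [[0, 0, 0], [-37.7, -24.4, -10], 85], [[0, 0, 0], [-37.7, -24.4, -10], 85], [[0, 0, 0], [-37.7, -24.4, -10], 85], [[0, 0, 0], [-37.7, -24.4, -10], 85], [[0, 0, 0], [-37.7, -24.4, -10], 85], [[0, 0, 0], [-37.7, -24.4, -10], 85]]}}

```text
clock: 0.9
ee_pos: [0.404, 0.2677, 0.3195]
tcp_rot: [-0.486, -3.103, 0.0]
ft_force: [1.2, 0.5, 0.0]
gripper_width: 0.996
grip_force: 0.0
```

Call:
{"api": "move_arm", "payload": {"series": [[[0, 0, 0], [-37.7, -24.4, -10], 85], [[0, 0, 0], [-37.7, -24.4, -10], 85], [[0, 0, -0.1375], [0, 0, 0], 85], [[0, 0, -0.1375], [0, 0, 0], 85], [[0, 0, -0.1375], [0, 0, 0], 85], [[0, 0, -0.1375], [0, 0, 0], 85], [[0, 0, 0], [0, 0, 0], 85], [[0, 0, 0], [0, 0, 0], 85]]}}

```text
clock: 1.7
ee_pos: [0.46, 0.1998, 0.339]
tcp_rot: [0.37, -3.119, 0.0]
ft_force: [0.1, 0.3, -0.9]
gripper_width: 0.989
grip_force: 0.0
```

Run:
```python
from h import *
s=bot.sense(); print(s["ee_pos"],s["tcp_rot"],s["clock"],s["joint_positions"])
im,w=cloud("wrist"); np.savez("/tmp/wr1",im=im,w=w); cv2.imwrite("pics/wr1.png",im)
```

```text
[0.46002461 0.19981055 0.33898565] [ 3.70416991e-01 -3.11899820e+00  2.18354409e-04] 1.7 [ 3.86802156e-01  1.54040013e-01  1.53886951e+00  4.56284563e-05
  1.44937162e+00 -1.42041543e+00]
```

View pics/wr1.png

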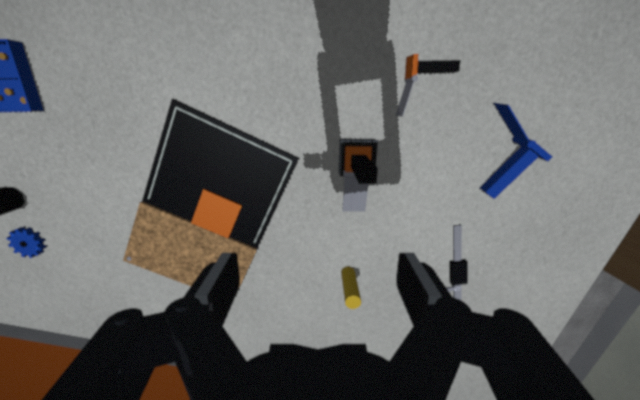

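The wrist view shows the station (sheet at (225,170), cover at (217,212)), the lifter at (358,165) with its blade at (355,198) pointing away, and the glue stick at (350,290).

Run:
```python
exec(open("m.py").read().split("org=")[0].replace("/tmp/top","/tmp/wr1"))
org=(h[...,0]<18)&(h[...,1]>170)&(h[...,2]>80); Z=w[...,2]
def edges(p): 
    c=p[:,:2].mean(0)
st=lambda p,y:(p[:,:2]@np.array([[np.cos(y),-np.sin(y)],[np.sin(y),np.cos(y)]])*1000)
cov=reg("cover",org&(h[...,1]>200),(185,180,250,245))
sh=reg("sheet",(h[...,2]<70)&(Z<.02),(135,90,305,250))
ck=reg("cork",(h[...,1]>70)&(h[...,0]<25)&~org&(Z<.025)&(h[...,1]<200),(115,200,258,265))
y=np.radians(-12)
for n,p in(("sheet",sh),("cov",cov),("cork",ck)):
    q=st(p,y); print(n,"x",np.percentile(q[:,0],[.3,2,50,98,99.7]).round(1),"y",np.percentile(q[:,1],[.3,2,50,98,99.7]).round(1))
reg("foot",org&(Z>.033)&(Z<.05),(330,135,390,190))
hi=reg("handle top",(Z>.12),(330,135,400,190))
mid=reg("handle mid",(Z>.06)&(h[...,2]<60),(330,135,400,190))
bl=reg("blade",(Z>.008)&(Z<.06)&(h[...,1]<70)&(h[...,2]>70),(335,182,375,215))
reg("standtop",(h[...,2]<60)&(Z>.024)&(Z<.036),(330,130,390,190))
# blade profile along yaw
yw=np.radians(13.5); q=np.c_[st(bl,yw),bl[:,2]*1000]
for a in np.arange(q[:,0].min(),q[:,0].max(),8):
    k=(q[:,0]>=a)&(q[:,0]<a+8); print(a.round(1),k.sum(),np.median(q[k],0).round(1), np.percentile(q[k,1],[2,98]).round(1))
```

```text
cover 5 mean [0.6151 0.0672 0.0141] zmed 0.0146 rect c [616.   63.6] size [39.1 75.3] ang 38.24
sheet 11007 mean [0.5329 0.0398 0.0075] zmed 0.0075 rect c [545.4  43.6] size [218.1 191.9] ang 77.83
cork 4958 mean [ 0.6746 -0.0096  0.0136] zmed 0.0138 rect c [658.3   0.8] size [127.8 247.8] ang 13.72
sheet x [428.9 430.8 508.1 614.4 618.8] y [ 47.9  50.7 139.5 260.9 264.2]
cov x [548.4 551.3 597.4 605.2 605.7] y [151.7 155.  199.4 209.2 209.2]
cork x [552.3 616.9 657.1 732.5 743.8] y [ 47.5  50.  122.2 255.3 263.2]
foot 83 mean [0.4396 0.2555 0.0394] zmed 0.0394 rect c [448.  261.9] size [35.1 34.1] ang 13.2
handle top 355 mean [0.4495 0.2618 0.1305] zmed 0.1311 rect c [450.  262.8] size [21.3 24.2] ang 14.16
handle mid 586 mean [0.4475 0.2598 0.1153] zmed 0.13 rect c [450.  262.7] size [21.3 24.4] ang 14.55
blade 505 mean [0.5211 0.2803 0.0221] zmed 0.0222 rect c [518.2 279. ] size [51.  40.5] ang 14.27
standtop 478 mean [0.4398 0.2588 0.0288] zmed 0.0292 rect c [454.9 266. ] size [71.1 59.5] ang 12.89
543.3 15 [550.8 166.7  28.6] [153.7 169.9]
551.3 89 [555.9 151.8  26.8] [131.5 169.3]
559.3 100 [563.1 150.2  24.6] [130.6 169.4]
567.3 94 [571.2 150.2  22.3] [131.1 169.3]
575.3 87 [579.3 150.5  20. ] [131.6 169.6]
583.3 83 [587.3 149.6  17.9] [131.8 169.4]
591.3 37 [593.5 150.2  16.1] [130.5 168. ]
```

```bash
cat > c.py <<'E'
import sys
exec(open("m.py").read().split("org=")[0].replace("/tmp/top",sys.argv[1]))
x0,y0,x1,y1=map(int,sys.argv[2:6])
m=np.zeros(h.shape[:2],bool); m[y0:y1,x0:x1]=True
print(h[(y0+y1)//2,(x0+x1)//2])
m&=(h[...,0]<14)&(h[...,1]>165)&(h[...,2]>110)
m=cv2.morphologyEx(m.astype(np.uint8),cv2.MORPH_OPEN,np.ones((3,3)))>0
n,l,s,c=cv2.connectedComponentsWithStats(m.astype(np.uint8)); k=1+s[1:,4].argmax(); m=l==k; print(s[k])
p=w[m]; r=cv2.minAreaRect((p[:,:2]*1000).astype(np.float32)); print(len(p),p.mean(0),r)
y=np.radians(-12); q=p[:,:2]@np.array([[np.cos(y),-np.sin(y)],[np.sin(y),np.cos(y)]])*1000
print("x",np.percentile(q[:,0],[.5,3,50,97,99.5]).round(1),"y",np.percentile(q[:,1],[.5,3,50,97,99.5]).round(1),q.mean(0), np.median(p[:,2]))
E
python3 c.py /tmp/wr1 180 175 255 250; python3 c.py /tmp/top 320 155 365 195
python3 -c "
from h import *
step_to([.450,.2628,.2],104.2); step_to([.450,.2628,.094],104.2)"
```

```text
[ 12 192 174]
[ 192  190   48   47 1451]
1451 [nan nan nan] ((605.8259887695312, 48.31960678100586), (72.0433578491211, 70.01655578613281), 77.73192596435547)
x [nan nan nan nan nan] y [nan nan nan nan nan] [nan nan] nan
[ 13 233 171]
[338 175   5   3  15]
15 [0.60296234 0.0560799  0.01718636] ((602.8704223632812, 56.076683044433594), (6.977202892303467, 13.007946014404297), 0.494169145822525)
x [573.4 573.8 578.2 582.2 582.7] y [173.4 173.7 180.2 186.8 187. ] [578.12650015 180.21733875] 0.017002840129473284
shift now-axes mm [ -5.1  63.6 139.1] shift goal-axes [ -5.7  63.5 139.1] turn rotvec [-0.     -0.0005 -0.011 ]
shift now-axes mm [ -5.1  63.6 245.1] shift goal-axes [ -5.7  63.5 245.1] turn rotvec [-0.     -0.0005 -0.011 ]
```

Call:
{"api": "move_arm", "payload": {"series": [[[0, 0, -0.011], [-2.5, 32, 35], 85], [[0, 0, 0], [-2.5, 31.5, 35], 85], [[0, 0, 0], [0, 0, 40], 85], [[0, 0, 0], [0, 0, 40], 85], [[0, 0, 0], [0, 0, 40], 85], [[0, 0, 0], [0, 0, 35], 85], [[0, 0, 0], [0, 0, 20], 85], [[0, 0, 0], [0, 0, 0], 85]]}}

```text
clock: 2.55
ee_pos: [0.4477, 0.2617, 0.0915]
tcp_rot: [0.389, -3.111, 0.004]
ft_force: [-0.6, -1.2, 0.1]
gripper_width: 0.994
grip_force: 0.0
```

Call:
{"api": "move_arm", "payload": {"series": [[[0, 0, 0], [0, 0, 0], 40], [[0, 0, 0], [0, 0, 0], 30], [[0, 0, 0], [0, 0, 0], 15], [[0, 0, 0], [0, 0, 0], 10], [[0, 0, 0], [0, 0, 0], 10], [[0, 0, 0], [0, 0, 0], 10]], "squeeze": 60}}

```text
clock: 3.15
ee_pos: [0.4502, 0.2628, 0.0954]
tcp_rot: [-0.392, 3.115, 0.001]
ft_force: [-0.2, -0.9, 6.6]
gripper_width: 0.276
grip_force: 59.2
```

Call:
{"api": "move_arm", "payload": {"series": [[[0, 0, 0], [0, 0, -5], 10], [[0, 0, 0], [0, 0, -10], 10], [[0, 0, 0], [0, 0, -15], 10], [[0, 0, 0], [0, 0, -20], 10], [[0, 0, 0], [0, 0, -20], 10], [[0, 0, 0.115], [0, 0, 0], 10], [[0, 0, 0.115], [0, 0, 0], 10], [[0, 0, 0.115], [0, 0, 0], 10]]}}

```text
clock: 3.95
ee_pos: [0.4495, 0.2627, 0.1649]
tcp_rot: [0.156, 3.138, 0.0]
ft_force: [-0.4, 0.1, -2.1]
gripper_width: 0.27
grip_force: 58.8
```

Call:
{"api": "move_arm", "payload": {"series": [[[0, 0, 0.114], [0, 0, 0], 10], [[0, 0, 0], [-5, -22, 0], 10], [[0, 0, 0], [-10, -35, 0], 10], [[0, 0, 0], [-10, -35, 0], 10], [[0, 0, 0], [-10, -35, 0], 10], [[0, 0, 0], [-8, -30, 0], 10], [[0, 0, 0], [-3, -20, 0], 10], [[0, 0, 0], [0, 0, 0], 10]]}}

```text
clock: 4.75
ee_pos: [0.4575, 0.078, 0.1646]
tcp_rot: [-0.332, -3.124, 0.001]
ft_force: [-0.8, 0.9, -1.4]
gripper_width: 0.274
grip_force: 59.4
```

```bash
python3 - <<'E'
from h import *
s=bot.sense(); print(s["ee_pos"],s["tcp_rot"],s["ft_force"],s["clock"])
im,w=cloud("side"); np.savez("/tmp/s2",im=im,w=w)
im2,w2=cloud("wrist"); np.savez("/tmp/w2",im=im2,w=w2)
cv2.imwrite("pics/b2.png",np.hstack([cv2.resize(im[120:270,220:400],(360,300)),cv2.resize(im2,(440,300))]))
E
python3 c.py /tmp/w2 180 100 400 300
```

```text
[0.45746808 0.07800099 0.16462454] [-3.32379771e-01 -3.12352375e+00  8.28177635e-04] [-0.84874335  0.92896086 -1.38584736] 4.75
[ 11 162  74]
[291 228   8  13  81]
81 [nan nan nan] ((456.7008056640625, 63.819786071777344), (4.368063449859619, 27.275209426879883), 67.7608413696289)
x [nan nan nan nan nan] y [nan nan nan nan nan] [nan nan] nan
```

View pics/b2.png

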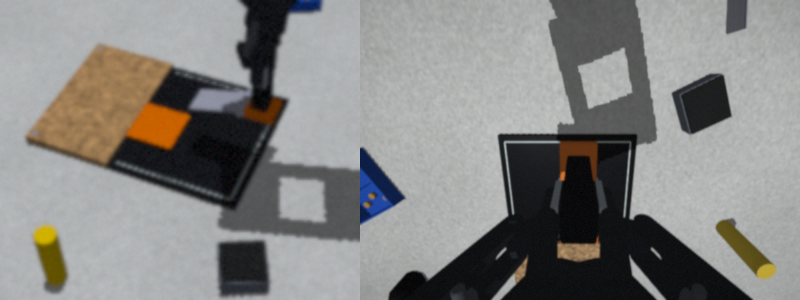

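The lifter hangs upright in the gripper over the sheet's near end. Its blade (side crop (220,98)) points at the cover (160,125), which is undisturbed, and the stand at wrist crop (702,103) is empty.

```bash
cat > st.py <<'E'
from h import *
def stn(p):
    y=np.radians(-12.1); c,s=np.cos(y),np.sin(y); p=np.atleast_2d(p)*1000
    return np.c_[p[:,0]*c+p[:,1]*s-619.5, -p[:,0]*s+p[:,1]*c-157.0, p[:,2]-8]
E
python3 - <<'E'
from st import *
print(stn(np.array([[.5454,.0436,.008],[.6058,.0483,.015],[.4575,.078,.1646]])).round(1))
z=np.load("/tmp/s2.npz"); w,im=z["w"],z["im"]; q=stn(w.reshape(-1,3)); h=cv2.cvtColor(im,cv2.COLOR_BGR2HSV).reshape(-1,3)
k=(q[:,0]>-185)&(q[:,0]<-70)&(abs(q[:,1]-17)<40)&(q[:,2]>40)&(q[:,2]<100)&(h[:,1]<70)&(h[:,2]>80); b=q[k]
print(k.sum(),np.percentile(b,[1,5,50,95,99],axis=0).round(1)); 
for a in range(-170,-80,8):
    j=(b[:,0]>=a)&(b[:,0]<a+8)
    if j.sum()>3: print(a,j.sum(),np.median(b[j],0).round(1),np.percentile(b[j,1],[3,97]).round(1))
c=(q[:,0]>-90)&(q[:,0]<0)&(q[:,2]<15)&(h[:,0]<16)&(h[:,1]>180)&(h[:,2]>120)
print("cover",c.sum(),np.percentile(q[c],[2,50,98],axis=0).round(1))
E
```

```text
[[ -95.4   -0.     0. ]
 [ -37.3   17.2    7. ]
 [-188.5   15.2  156.6]]
222 [[-158.3   -4.5   77.4]
 [-154.6   -2.8   79.1]
 [-124.6   13.8   87.1]
 [ -97.1   33.1   95.8]
 [ -95.1   35.5   97.1]]
-162 13 [-155.9    8.8   96.6] [-3.3 18.8]
-154 19 [-150.3   12.4   94.4] [-2.9 27.4]
-146 27 [-142.4   14.    91.9] [-1.4 33.3]
-138 33 [-133.6   16.1   89.7] [-1.8 34.8]
-130 29 [-125.7   15.6   87.9] [-4.1 35.2]
-122 29 [-118.2   15.6   85.4] [-4.9 34. ]
-114 31 [-110.    17.1   83.5] [-1.7 33.3]
-106 28 [-101.7   13.5   80.1] [-2.7 34.1]
-98 13 [-95.8  18.2  79.1] [-1.3 32.7]
cover 444 [[-70.5 -16.8   4.5]
 [-36.7  19.1   8. ]
 [ -3.   52.3  11. ]]
```

Call:
{"api": "move_arm", "payload": {"series": [[[0, 0, 0], [0, 2, 20], 10], [[0, 0, 0], [0, 0, 20], 10], [[0, 0, 0], [0, 0, 15], 10], [[0, 0, 0], [0, 0, 10], 10], [[0, 0, 0], [0, 0, 3], 10], [[0, 0, 0], [0, 0, 0], 10], [[0, 0, 0], [0, 0, 0], 10]]}}

```text
clock: 5.55
ee_pos: [0.459, 0.0823, 0.0969]
tcp_rot: [0.327, 3.123, 0.001]
ft_force: [0.3, 0.2, -2.0]
gripper_width: 0.274
grip_force: 59.3
```

Call:
{"api": "move_arm", "payload": {"series": [[[0, 0, 0], [0, 0, 1.5], 10], [[0, 0, 0], [0, 0, 0], 10]]}}

```text
clock: 5.75
ee_pos: [0.4586, 0.082, 0.0952]
tcp_rot: [0.327, 3.124, 0.001]
ft_force: [-0.2, 1.0, -2.5]
gripper_width: 0.27
grip_force: 59.3
```

Call:
{"api": "move_arm", "payload": {"series": [[[0, 0, 0], [0, 0, 1], 10], [[0, 0, 0], [0, 0, 0], 10]]}}

```text
clock: 5.95
ee_pos: [0.4584, 0.0819, 0.0939]
tcp_rot: [0.327, 3.124, 0.0]
ft_force: [0.0, 0.2, -1.9]
gripper_width: 0.27
grip_force: 59.3
```

Call:
{"api": "move_arm", "payload": {"series": [[[0, 0, 0], [0, -2, 1], 10], [[0, 0, 0], [0, 0, 0], 10]]}}

```text
clock: 6.15
ee_pos: [0.4577, 0.0798, 0.0927]
tcp_rot: [-0.328, -3.124, 0.0]
ft_force: [1.4, -0.3, -1.2]
gripper_width: 0.274
grip_force: 59.3
```

Call:
{"api": "move_arm", "payload": {"series": [[[0, 0, 0], [0, 0, 0.7], 10], [[0, 0, 0], [0, 0, 0], 10]]}}

```text
clock: 6.35
ee_pos: [0.4579, 0.08, 0.092]
tcp_rot: [-0.327, -3.124, -0.0]
ft_force: [-1.3, -0.4, -2.7]
gripper_width: 0.271
grip_force: 59.3
```

Call:
{"api": "move_arm", "payload": {"series": [[[0, 0, 0], [0, 0, 0.7], 10], [[0, 0, 0], [0, 0, 0], 10]]}}

```text
clock: 6.55
ee_pos: [0.4579, 0.08, 0.0913]
tcp_rot: [-0.327, -3.124, -0.0]
ft_force: [-0.7, -0.4, -2.8]
gripper_width: 0.273
grip_force: 59.3
```

Call:
{"api": "move_arm", "payload": {"series": [[[0, 0, 0], [0, 0, 0.5], 10], [[0, 0, 0], [0, 0, 0], 10]]}}

```text
clock: 6.75
ee_pos: [0.4579, 0.08, 0.0909]
tcp_rot: [-0.327, -3.124, -0.0]
ft_force: [-0.0, 0.2, -1.4]
gripper_width: 0.279
grip_force: 59.3
```

Call:
{"api": "move_arm", "payload": {"series": [[[0, 0, 0], [0, 0, 0.5], 10], [[0, 0, 0], [0, 0, 0], 10]]}}

```text
clock: 6.95
ee_pos: [0.4579, 0.08, 0.0904]
tcp_rot: [-0.327, -3.124, -0.0]
ft_force: [-0.7, 0.5, -1.7]
gripper_width: 0.274
grip_force: 59.3
```

Call:
{"api": "move_arm", "payload": {"series": [[[0, 0, 0], [0, 0, 0.4], 10], [[0, 0, 0], [0, 0, 0], 10]]}}

```text
clock: 7.15
ee_pos: [0.4579, 0.08, 0.09]
tcp_rot: [-0.327, -3.124, -0.0]
ft_force: [0.2, -0.4, -2.7]
gripper_width: 0.275
grip_force: 59.3
```

Call:
{"api": "move_arm", "payload": {"series": [[[0, 0, 0], [0, 0, 0], 10]]}}

```text
clock: 7.25
ee_pos: [0.4579, 0.08, 0.09]
tcp_rot: [-0.327, -3.124, -0.0]
ft_force: [-0.6, 0.0, -1.1]
gripper_width: 0.271
grip_force: 59.3
```

Call:
{"api": "move_arm", "payload": {"series": [[[0, 0, 0], [0, 0, 0.4], 10], [[0, 0, 0], [0, 0, 0], 10]]}}

```text
clock: 7.45
ee_pos: [0.4579, 0.08, 0.0896]
tcp_rot: [-0.327, -3.124, -0.0]
ft_force: [0.9, 0.6, -2.2]
gripper_width: 0.272
grip_force: 59.3
```

Call:
{"api": "move_arm", "payload": {"series": [[[0, 0, 0], [0, 0, 0], 10]]}}

```text
clock: 7.55
ee_pos: [0.458, 0.08, 0.0896]
tcp_rot: [0.327, 3.124, 0.0]
ft_force: [-0.4, 0.5, -1.5]
gripper_width: 0.273
grip_force: 59.3
```

Call:
{"api": "move_arm", "payload": {"series": [[[0, 0, 0], [0, 0, 0.4], 10], [[0, 0, 0], [0, 0, 0], 10]]}}

```text
clock: 7.75
ee_pos: [0.458, 0.08, 0.0892]
tcp_rot: [0.327, 3.124, 0.0]
ft_force: [0.3, 0.5, -1.3]
gripper_width: 0.27
grip_force: 59.3
```

Call:
{"api": "move_arm", "payload": {"series": [[[0, 0, 0], [0, 0, 0.4], 10], [[0, 0, 0], [0, 0, 0], 10]]}}

```text
clock: 7.95
ee_pos: [0.4579, 0.08, 0.0889]
tcp_rot: [-0.327, -3.124, -0.0]
ft_force: [-1.3, 0.0, -1.4]
gripper_width: 0.272
grip_force: 59.4
```

Call:
{"api": "move_arm", "payload": {"series": [[[0, 0, 0], [0, 0, 0], 10]]}}

```text
clock: 8.05
ee_pos: [0.4579, 0.08, 0.0889]
tcp_rot: [0.327, 3.124, 0.0]
ft_force: [0.1, 0.3, -0.6]
gripper_width: 0.273
grip_force: 59.4
```

Call:
{"api": "move_arm", "payload": {"series": [[[0, 0, 0], [0, 0, 0.3], 10], [[0, 0, 0], [0, 0, 0], 10]]}}

```text
clock: 8.25
ee_pos: [0.4579, 0.08, 0.0886]
tcp_rot: [-0.327, -3.124, -0.0]
ft_force: [-2.1, -0.5, -0.6]
gripper_width: 0.274
grip_force: 59.6
```

Call:
{"api": "move_arm", "payload": {"series": [[[0, 0, 0], [0, 0, 0], 10]]}}

```text
clock: 8.35
ee_pos: [0.4579, 0.08, 0.0886]
tcp_rot: [-0.327, -3.124, -0.0]
ft_force: [-1.9, -1.1, 1.0]
gripper_width: 0.277
grip_force: 59.6
```

Call:
{"api": "move_arm", "payload": {"series": [[[0, 0, 0], [-1, 0, -0.15], 10], [[0, 0, 0], [-3, 0, 0], 10], [[0, 0, 0], [-3, 0, 0], 10], [[0, 0, 0], [-3, 0, 0], 10], [[0, 0, 0], [-3, 0, 0], 10], [[0, 0, 0], [-3, 0, 0], 10], [[0, 0, 0], [0, 0, 0], 10]]}}

```text
clock: 9.05
ee_pos: [0.4744, 0.0766, 0.0887]
tcp_rot: [0.327, 3.123, 0.0]
ft_force: [-0.1, -0.4, -0.1]
gripper_width: 0.275
grip_force: 59.6
```

Call:
{"api": "move_arm", "payload": {"series": [[[0, 0, 0], [0, 0, 0], 10]]}}

```text
clock: 9.15
ee_pos: [0.4743, 0.0766, 0.0887]
tcp_rot: [0.327, 3.123, 0.0]
ft_force: [1.0, -0.2, -0.3]
gripper_width: 0.271
grip_force: 59.6
```

Call:
{"api": "move_arm", "payload": {"series": [[[0, 0, 0], [0, 0, 0], 10]]}}

```text
clock: 9.25
ee_pos: [0.4741, 0.0766, 0.0887]
tcp_rot: [0.327, 3.123, 0.0]
ft_force: [0.5, 0.1, -0.6]
gripper_width: 0.272
grip_force: 59.6
```

```bash
cat > sd.py <<'E'
import sys
from st import *
s=bot.sense(); print(s["clock"],stn(s["ee_pos"]).round(1),s["ft_force"].round(1))
im,w=cloud("side"); q=stn(w.reshape(-1,3)); h=cv2.cvtColor(im,cv2.COLOR_BGR2HSV).reshape(-1,3)
cv2.imwrite("pics/"+sys.argv[1]+".png",cv2.resize(im[120:240,215:395],(720,480),interpolation=cv2.INTER_CUBIC))
b=q[(q[:,0]>-185)&(q[:,0]<20)&(abs(q[:,1]-17)<25)&(q[:,2]>1)&(q[:,2]<120)&(h[:,1]<70)&(h[:,2]>80)]
if len(b): print("blade",len(b),np.percentile(b[:,0],[1,50,98]).round(1),np.percentile(b[:,1],[2,98]).round(1),"z at nose",np.median(b[b[:,0]>np.percentile(b[:,0],90),2]))
c=(q[:,0]>-100)&(q[:,0]<100)&(abs(q[:,1]-17)<60)&(h[:,0]<14)&(h[:,1]>190)&(h[:,2]>120)
print("cover",c.sum(),np.percentile(q[c],[2,50,98],axis=0).round(1))
E
python3 sd.py s3
```

```text
9.25 [[-172.    17.3   80.7]] [ 0.5  0.1 -0.6]
blade 238 [-171.3 -109.4  -76.5] [-2.6 36.7] z at nose 3.7359200268637993
cover 3 [[-55.  -24.6   0.8]
 [-33.7 -23.7   1.4]
 [ -2.6  20.8   7.2]]
```

View pics/s3.png

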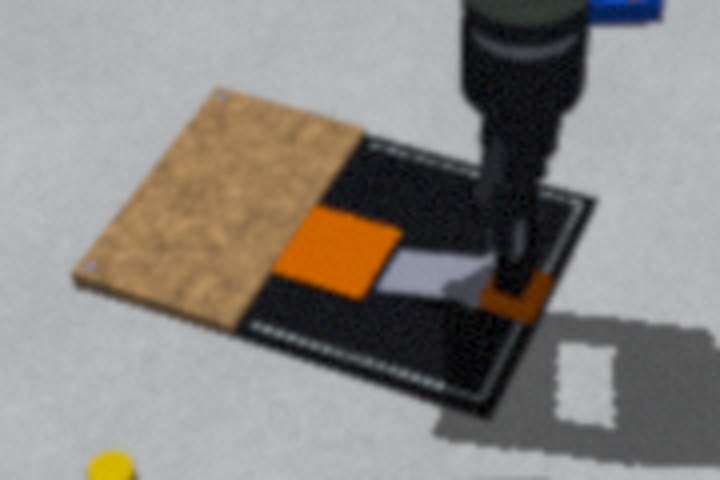

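The blade (crop (430,272)) lies flat against the sheet with its nose a few mm short of the cover's near edge (crop (390,265)), centred on it.

Call:
{"api": "move_arm", "payload": {"series": [[[0, 0, 0], [-1, 0, 0], 10], [[0, 0, 0], [-1, 0, 0], 10], [[0, 0, 0], [-1, 0, 0], 10], [[0, 0, 0], [-1, 0, 0], 10], [[0, 0, 0], [-1, 0, 0], 10], [[0, 0, 0], [-1, 0, 0], 10], [[0, 0, 0], [0, 0, 0], 10]]}}

```text
clock: 10.0
ee_pos: [0.4797, 0.0754, 0.0886]
tcp_rot: [0.327, 3.124, 0.0]
ft_force: [-2.0, 0.6, 0.1]
gripper_width: 0.277
grip_force: 59.7
```

Call:
{"api": "move_arm", "payload": {"series": [[[0, 0, 0], [-1, 0, 0], 10], [[0, 0, 0], [-1, 0, 0], 10], [[0, 0, 0], [-1, 0, 0], 10], [[0, 0, 0], [0, 0, 0], 10]]}}

```text
clock: 10.4
ee_pos: [0.4827, 0.0748, 0.0886]
tcp_rot: [0.327, 3.124, 0.0]
ft_force: [-1.4, 1.2, 0.5]
gripper_width: 0.277
grip_force: 59.7
```

Call:
{"api": "move_arm", "payload": {"series": [[[0, 0, 0], [-1, 0, 0], 10], [[0, 0, 0], [-1, 0, 0], 10], [[0, 0, 0], [0, 0, 0], 10]]}}

```text
clock: 10.7
ee_pos: [0.4844, 0.0744, 0.0887]
tcp_rot: [-0.327, -3.124, -0.0]
ft_force: [-1.8, 1.2, 1.1]
gripper_width: 0.276
grip_force: 59.7
```

```bash
python3 sd.py s4
python3 - <<'E'
import cv2
from h import *
E
```

```text
10.7 [[-161.5   17.3   80.7]] [-1.8  1.2  1.1]
blade 219 [-182.2 -103.6  -72.6] [-3.1 36.8] z at nose 4.623983408948325
cover 12 [[-70.8 -26.7  -1.7]
 [-61.7   3.3   6.5]
 [  0.8  33.    9.8]]
```

View pics/s4.png

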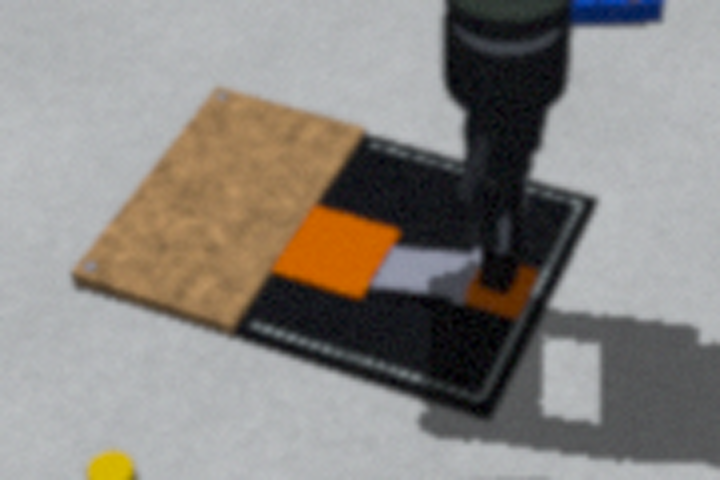

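The blade's nose is under the near edge (crop (375,285) now covered by the cover) and the forces are light. I'll go in a little further, then start lifting.

Call:
{"api": "move_arm", "payload": {"series": [[[0, 0, 0], [-1, 0, -0.1], 10], [[0, 0, 0], [-1, 0, -0.1], 10], [[0, 0, 0], [-1, 0, 0], 10], [[0, 0, 0], [-1, 0, 0], 10], [[0, 0, 0], [0, 0, 0], 10]]}}

```text
clock: 11.25
ee_pos: [0.4886, 0.0735, 0.0888]
tcp_rot: [0.327, 3.124, 0.0]
ft_force: [-1.3, -0.2, 0.6]
gripper_width: 0.274
grip_force: 59.7
```

Call:
{"api": "move_arm", "payload": {"series": [[[0, 0, 0], [-0.7, 0, -2], 10], [[0, 0, 0], [-0.7, 0, -2.1], 10], [[0, 0, 0], [-0.3, 0, -3], 10], [[0, 0, 0], [-0.3, 0, -3], 10], [[0, 0, 0], [0, 0, 0], 10]]}}

```text
clock: 11.75
ee_pos: [0.4907, 0.0732, 0.0995]
tcp_rot: [0.327, 3.123, 0.001]
ft_force: [0.0, -0.7, -1.8]
gripper_width: 0.276
grip_force: 59.4
```

```bash
python3 sd.py s5
```

```text
11.75 [[-155.1   17.4   91.5]] [ 0.  -0.7 -1.8]
blade 203 [-164.8  -98.8  -70.2] [-3.5 36.9] z at nose 16.672589681917767
cover 12 [[-68.4 -20.2   1. ]
 [-38.7  17.4  11.1]
 [  0.5  39.9  22.7]]
```

View pics/s5.png

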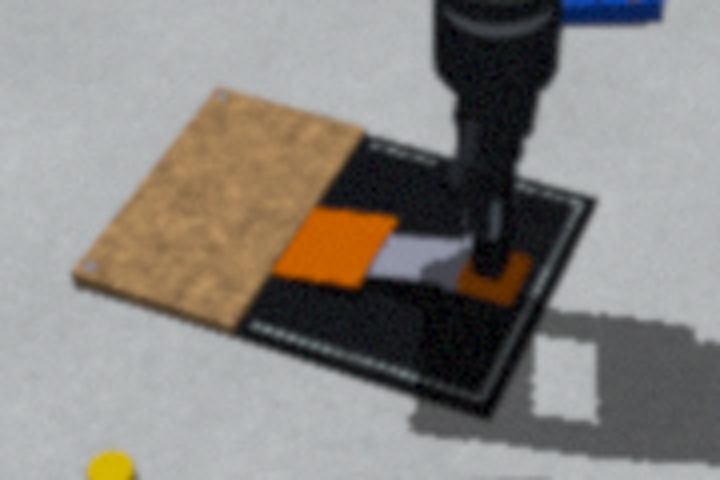

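The near edge is rising on the blade (crop (380,250)) and the far edge is held at the step. I'll continue along the arc.

Call:
{"api": "move_arm", "payload": {"series": [[[0, 0, 0], [-0.5, 0, -3], 10], [[0, 0, 0], [-0.6, 0, -2.9], 10], [[0, 0, 0], [-0.9, 0, -2.9], 10], [[0, 0, 0], [-0.9, 0, -2.9], 10], [[0, 0, 0], [-1.1, 0, -2.7], 10], [[0, 0, 0], [-1.1, 0, -2.7], 10], [[0, 0, 0], [0, 0, 0], 10]]}}

```text
clock: 12.5
ee_pos: [0.4957, 0.0721, 0.1165]
tcp_rot: [0.327, 3.123, 0.0]
ft_force: [0.2, -0.6, -2.9]
gripper_width: 0.272
grip_force: 59.4
```

Call:
{"api": "move_arm", "payload": {"series": [[[0, 0, 0], [-1.4, 0, -2.6], 10], [[0, 0, 0], [-1.5, 0, -2.6], 10], [[0, 0, 0], [-1.7, 0, -2.5], 10], [[0, 0, 0], [-1.7, 0, -2.4], 10], [[0, 0, 0], [-1.9, 0, -2.3], 10], [[0, 0, 0], [-1.9, 0, -2.2], 10], [[0, 0, 0], [0, 0, 0], 10]]}}

```text
clock: 13.2
ee_pos: [0.5057, 0.07, 0.131]
tcp_rot: [0.327, 3.123, 0.0]
ft_force: [-0.0, -0.2, -1.7]
gripper_width: 0.273
grip_force: 59.4
```

```bash
python3 sd.py s6
```

```text
13.2 [[-139.7   17.5  123. ]] [-0.  -0.2 -1.7]
blade 211 [-173.4  -80.9  -50.1] [-1.8 37.5] z at nose 46.317675331400196
cover 15 [[-50.  -19.9   1.3]
 [ -7.   14.8   9.8]
 [ -0.4  52.3  54.8]]
```

Call:
{"api": "move_arm", "payload": {"series": [[[0, 0, 0], [-2.1, 0, -2], 10], [[0, 0, 0], [-2.2, 0, -2], 10], [[0, 0, 0], [-2.4, 0, -1.8], 10], [[0, 0, 0], [-2.4, 0, -1.7], 10], [[0, 0, 0], [-2.5, 0, -1.6], 10], [[0, 0, 0], [-2.6, 0, -1.5], 10], [[0, 0, 0], [0, 0, 0], 10]]}}

```text
clock: 13.95
ee_pos: [0.5196, 0.067, 0.1415]
tcp_rot: [0.328, 3.124, 0.0]
ft_force: [0.2, 0.1, -1.5]
gripper_width: 0.274
grip_force: 59.4
```

Call:
{"api": "move_arm", "payload": {"series": [[[0, 0, 0], [-2.7, 0, -1.3], 10], [[0, 0, 0], [-2.7, 0, -1.2], 10], [[0, 0, 0], [-2.8, 0, -1], 10], [[0, 0, 0], [-2.8, 0, -0.9], 10], [[0, 0, 0], [0, 0, 0], 10]]}}

```text
clock: 14.45
ee_pos: [0.5304, 0.0647, 0.1458]
tcp_rot: [0.327, 3.124, 0.0]
ft_force: [-0.3, 0.5, -1.5]
gripper_width: 0.27
grip_force: 59.4
```

```bash
python3 sd.py s7
```

```text
14.45 [[-114.5   17.5  137.8]] [-0.3  0.5 -1.5]
blade 227 [-181.4  -53.9  -20.5] [-1.9 38.1] z at nose 60.176033851301
cover 11 [[-21.7  -6.6  65. ]
 [-20.3  12.   69.1]
 [-19.5  30.3  71.8]]
```

View pics/s7.png

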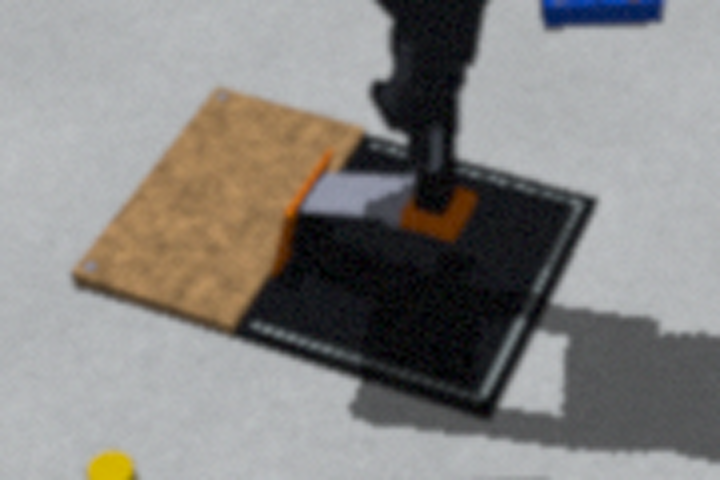

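The cover stands at about 75° (crop (300,215)) with the blade behind it at (350,195) and its far edge at the step. I'll go on past vertical.

Call:
{"api": "move_arm", "payload": {"series": [[[0, 0, 0], [-2.9, 0, -0.7], 10], [[0, 0, 0], [-2.9, 0, -0.5], 10], [[0, 0, 0], [-3, 0, -0.3], 10], [[0, 0, 0], [-3, 0, -0.2], 10], [[0, 0, 0], [-3, 0, 0], 10], [[0, 0, 0], [-2, 0, 0], 10], [[0, 0, 0], [0, 0, 0], 10]]}}

```text
clock: 15.2
ee_pos: [0.5465, 0.0612, 0.1473]
tcp_rot: [0.328, 3.124, 0.0]
ft_force: [-0.9, -0.1, -1.9]
gripper_width: 0.274
grip_force: 59.4
```

Call:
{"api": "move_arm", "payload": {"series": [[[0, 0, 0], [-2, 0, 0.2], 10], [[0, 0, 0], [-2, 0, 0.2], 10], [[0, 0, 0], [-2, 0, 0.3], 10], [[0, 0, 0], [0, 0, 0], 10]]}}

```text
clock: 15.6
ee_pos: [0.5524, 0.06, 0.1466]
tcp_rot: [0.327, 3.124, 0.0]
ft_force: [-0.2, -0.7, -1.9]
gripper_width: 0.276
grip_force: 59.4
```

```bash
python3 sd.py s8
```

```text
15.6 [[-92.   17.5 138.6]] [-0.2 -0.7 -1.9]
blade 221 [-180.6  -29.2    3.9] [-2.3 38. ] z at nose 60.358597504863226
cover 4 [[ 5.7 23.3 68.1]
 [10.  34.8 69. ]
 [10.6 49.6 70.1]]
```

Call:
{"api": "move_arm", "payload": {"series": [[[0, 0, 0], [-2, 0, 0.3], 10], [[0, 0, 0], [-2, 0, 0.4], 10], [[0, 0, 0], [-2, 0, 0.4], 10], [[0, 0, 0], [-2, 0, 0.5], 10], [[0, 0, 0], [0, 0, 0], 10], [[0, 0, 0], [0, 0, 0], 10]]}}

```text
clock: 16.25
ee_pos: [0.5599, 0.0584, 0.145]
tcp_rot: [-0.328, -3.124, -0.0]
ft_force: [-0.4, 0.2, -2.7]
gripper_width: 0.273
grip_force: 59.4
```

```bash
python3 sd.py s9
```

```text
16.25 [[-84.3  17.4 137. ]] [-0.4  0.2 -2.7]
blade 214 [-181.   -23.8    8.4] [-2.4 38.4] z at nose 59.44909196072296
cover 10 [[ 7.4 -7.8  9.3]
 [41.8  9.6 11.6]
 [56.9 52.2 15.7]]
```

Call:
{"api": "move_arm", "payload": {"series": [[[0, 0, 0], [15, 0, -5], 10], [[0, 0, 0], [30, 0, -10], 10], [[0, 0, 0], [40, 0, -10], 10], [[0, 0, 0], [20, 0, 0], 10], [[0, 0, 0], [0, 0, 0], 10]]}}

```text
clock: 16.8
ee_pos: [0.4532, 0.0805, 0.1706]
tcp_rot: [-0.325, -3.123, 0.0]
ft_force: [0.3, 0.5, -1.9]
gripper_width: 0.273
grip_force: 59.3
```

Run:
```python
from st import *
s=bot.sense(); print(s["clock"],s["ee_pos"],s["tcp_rot"])
im,w=cloud("side"); im2,w2=cloud("top")
cv2.imwrite("pics/f.png",np.hstack([cv2.resize(im[120:240,215:365],(500,400),interpolation=cv2.INTER_CUBIC),cv2.resize(im2[110:240,310:400],(277,400),interpolation=cv2.INTER_CUBIC)]))
for w,im in((w,im),(w2,im2)):
    q=stn(w.reshape(-1,3)); v=cv2.cvtColor(im,cv2.COLOR_BGR2HSV).reshape(-1,3)
    c=(q[:,0]>-20)&(q[:,0]<125)&(abs(q[:,1])<100)
    o=c&(v[:,1]>205)&(v[:,0]<16); b=c&(v[:,2]<70)&(q[:,0]>5)
    for k in(o,b): print(k.sum(),np.percentile(q[k],[2,50,98],axis=0).round(1).tolist() if k.any() else 0)
```

```text
16.8 [0.45320523 0.08052984 0.17061343] [-3.25186741e-01 -3.12276486e+00  9.77055051e-05]
290 [[-11.4, -14.8, 5.3], [18.0, 24.2, 11.2], [56.4, 52.9, 15.2]]
104 [[6.4, 2.3, 11.6], [22.9, 19.1, 14.3], [40.3, 36.1, 17.5]]
316 [[-10.3, -15.6, 2.6], [21.2, 17.1, 11.6], [56.2, 51.1, 16.9]]
134 [[5.8, 0.1, 10.2], [23.1, 18.1, 14.5], [40.4, 36.3, 20.2]]
```

View pics/f.png

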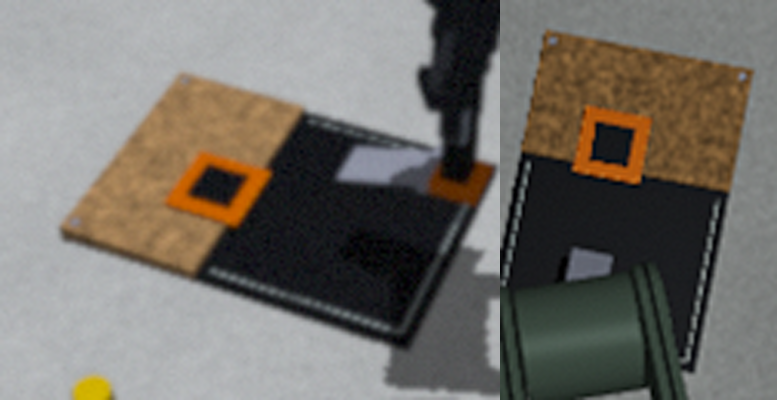

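The cover lies upside down on the pad, boss up and flat (side crop (217,187), top crop (612,143)). About 12 mm still overhangs the step, so I'll nudge it fully onto the pad with the blade nose, held at plate height clear of sheet and pad.

Call:
{"api": "move_arm", "payload": {"series": [[[0, 0, 0], [0, 0, 25], 10], [[0, 0, 0], [0, 0, 25], 10], [[0, 0, 0], [0, 0, 20], 10], [[0, 0, 0], [0, 0, 4], 10], [[0, 0, 0], [-10, 0, 0], 10], [[0, 0, 0], [-15, 0, 0], 10], [[0, 0, 0], [-10, 0, 0], 10], [[0, 0, 0], [0, 0, 0], 10]]}}

```text
clock: 17.7
ee_pos: [0.4943, 0.0727, 0.0971]
tcp_rot: [0.328, 3.121, 0.001]
ft_force: [-0.5, -0.4, -2.6]
gripper_width: 0.273
grip_force: 59.3
```

Call:
{"api": "move_arm", "payload": {"series": [[[0, 0, 0], [0, 0, 0], 10]]}}

```text
clock: 17.8
ee_pos: [0.4917, 0.0728, 0.0964]
tcp_rot: [0.328, 3.124, 0.0]
ft_force: [-0.9, -0.3, -1.9]
gripper_width: 0.275
grip_force: 59.3
```

```bash
python3 sd.py s10; python3 -c "
from h import *
print(bot.sense()['ee_pos'],bot.sense()['tcp_rot'])"
```

```text
17.8 [[-154.    17.3   88.4]] [-0.9 -0.3 -1.9]
blade 236 [-156.2  -93.5  -59.3] [-2.3 37.9] z at nose 10.218142162640728
cover 9 [[  8.8 -16.6   8.5]
 [ 43.3   2.7  11.6]
 [ 57.4  51.5  14.6]]
[0.49112367 0.07284285 0.09626682] [-3.27634788e-01 -3.12410955e+00 -1.17562386e-04]
```

Call:
{"api": "move_arm", "payload": {"series": [[[0, 0, 0], [-6, 0, 0], 10], [[0, 0, 0], [-10, 0, 0], 10], [[0, 0, 0], [-10, 0, 0], 10], [[0, 0, 0], [-8, 0, 0], 10], [[0, 0, 0], [-4, 0, 0], 10], [[0, 0, 0], [-2, 0, 0], 10], [[0, 0, 0], [0, 0, 0], 10], [[0, 0, 0], [0, 0, 0], 10]]}}

```text
clock: 18.65
ee_pos: [0.5301, 0.0646, 0.0959]
tcp_rot: [-0.327, -3.124, 0.0]
ft_force: [-0.2, -1.1, -1.1]
gripper_width: 0.273
grip_force: 59.3
```

Call:
{"api": "move_arm", "payload": {"series": [[[0, 0, 0], [-1, 0, 0], 10], [[0, 0, 0], [-1, 0, 0], 10], [[0, 0, 0], [-1, 0, 0], 10], [[0, 0, 0], [-1, 0, 0], 10], [[0, 0, 0], [-1, 0, 0], 10], [[0, 0, 0], [-1, 0, 0], 10], [[0, 0, 0], [-1, 0, 0], 10], [[0, 0, 0], [-1, 0, 0], 10]]}}

```text
clock: 19.45
ee_pos: [0.5384, 0.0629, 0.096]
tcp_rot: [-0.327, -3.124, -0.0]
ft_force: [-0.5, 0.3, -0.9]
gripper_width: 0.277
grip_force: 59.3
```

Call:
{"api": "move_arm", "payload": {"series": [[[0, 0, 0], [-1, 0, 0], 10], [[0, 0, 0], [-1, 0, 0], 10], [[0, 0, 0], [-1, 0, 0], 10], [[0, 0, 0], [-1, 0, 0], 10], [[0, 0, 0], [0, 0, 0], 10]]}}

```text
clock: 19.95
ee_pos: [0.5425, 0.0621, 0.096]
tcp_rot: [0.327, 3.124, 0.0]
ft_force: [0.8, 1.0, -1.6]
gripper_width: 0.272
grip_force: 59.3
```

```bash
python3 sd.py s11
cat > tp.py <<'E'
from st import *
for n in("top","side"):
    im,w=cloud(n)
    q=stn(w.reshape(-1,3)); v=cv2.cvtColor(im,cv2.COLOR_BGR2HSV).reshape(-1,3)
    c=(q[:,0]>-20)&(q[:,0]<125)&(abs(q[:,1])<100)
    o=c&(v[:,1]>205)&(v[:,0]<16); b=c&(v[:,2]<70)&(q[:,0]>5)&(q[:,2]<25)
    for k in(o,b): print(n,k.sum(),np.percentile(q[k],[2,50,98],axis=0).round(1).tolist() if k.any() else 0)
E
python3 tp.py
```

```text
19.95 [[-102.1   17.4   88. ]] [ 0.8  1.  -1.6]
blade 221 [-180.4  -42.4   -9.8] [-2.1 37.7] z at nose 10.790930831603825
cover 16 [[ -7.  -14.6   8.5]
 [ 13.9  26.9  10.8]
 [ 62.4  52.3  15. ]]
top 230 [[-1.6, -15.4, 6.6], [39.2, 27.4, 11.7], [60.1, 51.0, 17.0]]
top 138 [[9.7, -0.1, 9.7], [27.3, 18.1, 14.5], [44.6, 36.1, 20.1]]
side 272 [[-5.7, -14.7, 8.0], [24.2, 25.5, 11.3], [60.4, 52.2, 14.9]]
side 107 [[10.7, 2.5, 11.5], [27.6, 19.1, 14.2], [44.0, 35.7, 16.8]]
```

Call:
{"api": "move_arm", "payload": {"series": [[[0, 0, 0], [-1, 0, 0], 10], [[0, 0, 0], [-1, 0, 0], 10], [[0, 0, 0], [-1, 0, 0], 10], [[0, 0, 0], [-1, 0, 0], 10], [[0, 0, 0], [-1, 0, 0], 10], [[0, 0, 0], [-1, 0, 0], 10], [[0, 0, 0], [-1, 0, 0], 10], [[0, 0, 0], [-1, 0, 0], 10]]}}

```text
clock: 20.9
ee_pos: [0.5502, 0.0605, 0.0961]
tcp_rot: [0.327, 3.124, 0.0]
ft_force: [-0.4, 0.8, -2.1]
gripper_width: 0.273
grip_force: 59.3
```

Call:
{"api": "move_arm", "payload": {"series": [[[0, 0, 0], [-1, 0, 0], 10], [[0, 0, 0], [0, 0, 0], 10], [[0, 0, 0], [5, 0, 0], 10], [[0, 0, 0], [20, 0, 0], 10], [[0, 0, 0], [30, 0, -15], 10], [[0, 0, 0], [35, 0, -30], 10], [[0, 0, 0], [0, 0, -29], 10], [[0, 0, 0], [0, 0, 0], 10]]}}

```text
clock: 21.7
ee_pos: [0.4646, 0.0795, 0.1738]
tcp_rot: [0.325, 3.116, 0.004]
ft_force: [1.2, 0.2, -1.5]
gripper_width: 0.27
grip_force: 59.6
```

```bash
python3 tp.py; python3 -c "
from h import *
print(bot.sense()['ee_pos'],bot.sense()['clock'])
step_to([.4502,.2628,.170],104.2)"
```

```text
top 308 [[2.9, -15.5, 5.5], [34.9, 18.0, 11.9], [69.5, 51.1, 18.2]]
top 140 [[18.1, 0.1, 9.2], [35.9, 17.7, 14.1], [53.9, 36.1, 19.0]]
side 279 [[2.5, -14.9, 8.1], [32.1, 23.6, 11.5], [69.2, 52.0, 15.1]]
side 105 [[19.4, 1.6, 11.5], [36.8, 18.9, 14.3], [53.6, 36.3, 17.1]]
[0.46316457 0.0789828  0.17036399] 21.8
shift now-axes mm [ 50.8 177.1   0.4] shift goal-axes [-32.5 181.4   0.4] turn rotvec [ 2.000e-04  1.800e-03 -4.565e-01]
```

Run:
```python
from st import *
for f in("/tmp/w2.npz","/tmp/s2.npz"):
    z=np.load(f); w,im=z["w"],z["im"]
    k=(abs(w[...,0]-.45)<.07)&(abs(w[...,1]-.263)<.07)&(w[...,2]>.024)&(w[...,2]<.038)
    k=cv2.morphologyEx(k.astype(np.uint8),cv2.MORPH_OPEN,np.ones((3,3)))>0
    print(f,k.sum(),np.median(w[k][:,2]),cv2.minAreaRect((w[k][:,:2]*1000).astype(np.float32)))
```

```text
/tmp/w2.npz 3855 0.029235406196120417 ((448.2674560546875, 263.9510803222656), (58.34541320800781, 59.19108200073242), 13.247476577758789)
/tmp/s2.npz 523 0.030469514565328537 ((449.2427673339844, 265.0353088378906), (60.14327621459961, 58.416996002197266), 14.057159423828125)
```

Call:
{"api": "move_arm", "payload": {"series": [[[0, 0, 0], [6, 20, 0], 10], [[0, 0, 0], [10, 35, 0], 10], [[0, 0, 0], [10, 35, 0], 10], [[0, 0, 0], [10, 35, 0], 10], [[0, 0, 0], [9, 32, 0], 10], [[0, 0, 0], [5, 20, 0], 10], [[0, 0, -0.115], [0, 0, 0], 10], [[0, 0, -0.115], [0, 0, 0], 10]]}}

```text
clock: 22.6
ee_pos: [0.4502, 0.2628, 0.1677]
tcp_rot: [0.043, -3.138, 0.003]
ft_force: [0.9, 0.5, -0.9]
gripper_width: 0.274
grip_force: 59.6
```

Call:
{"api": "move_arm", "payload": {"series": [[[0, 0, -0.115], [0, 0, 0], 10], [[0, 0, -0.114], [0, 0, 0], 10], [[0, 0, 0], [0, 0, 0], 10], [[0, 0, 0], [0, 0, 0], 10], [[0, 0, 0], [0, 0, 0], 10]]}}

```text
clock: 23.1
ee_pos: [0.4507, 0.2623, 0.1693]
tcp_rot: [0.389, -3.116, 0.001]
ft_force: [-0.1, 0.1, -2.3]
gripper_width: 0.27
grip_force: 59.6
```

```bash
python3 -c "
from h import *
s=bot.sense();print(s['ee_pos'],s['clock'],s['tcp_rot'])
step_to([.4502,.2628,.097],104.2)"
```

```text
[0.45069217 0.26225045 0.1693018 ] 23.1 [ 3.89028974e-01 -3.11613809e+00  6.55859977e-04]
shift now-axes mm [ 0.2  0.7 72.3] shift goal-axes [ 0.3  0.7 72.3] turn rotvec [-0.0003 -0.0013  0.0006]
```

Call:
{"api": "move_arm", "payload": {"series": [[[0, 0, 0], [0.9, 1.4, 15], 10], [[0, 0, 0], [0, 0, 20], 10], [[0, 0, 0], [0, 0, 20], 10], [[0, 0, 0], [0, 0, 12], 10], [[0, 0, 0], [0, 0, 4], 10], [[0, 0, 0], [0, 0, 0], 10], [[0, 0, 0], [0, 0, 0], 10]]}}

```text
clock: 23.8
ee_pos: [0.4502, 0.2639, 0.0998]
tcp_rot: [-0.391, 3.116, 0.001]
ft_force: [-0.0, 0.2, -1.9]
gripper_width: 0.269
grip_force: 59.6
```

Call:
{"api": "move_arm", "payload": {"series": [[[0, 0, 0], [0, 0, 0.8], 10], [[0, 0, 0], [0, 0, 0], 10]]}}

```text
clock: 24.0
ee_pos: [0.4499, 0.2638, 0.0989]
tcp_rot: [-0.392, 3.116, 0.001]
ft_force: [1.2, -0.4, -2.7]
gripper_width: 0.275
grip_force: 59.6
```

Call:
{"api": "move_arm", "payload": {"series": [[[0, 0, 0], [0, 0, 0.6], 10], [[0, 0, 0], [0, 0, 0], 10]]}}

```text
clock: 24.2
ee_pos: [0.4496, 0.2636, 0.0978]
tcp_rot: [-0.392, 3.117, 0.0]
ft_force: [1.2, 0.2, -1.6]
gripper_width: 0.27
grip_force: 59.6
```

Call:
{"api": "move_arm", "payload": {"series": [[[0, 0, 0], [0, 0, 1], 10], [[0, 0, 0], [0, 0, 0], 10]]}}

```text
clock: 24.4
ee_pos: [0.4495, 0.2635, 0.0965]
tcp_rot: [0.392, -3.117, 0.0]
ft_force: [0.1, 0.3, -2.0]
gripper_width: 0.272
grip_force: 59.6
```

Call:
{"api": "move_arm", "payload": {"series": [[[0, 0, 0], [0, 0, 0.6], 10], [[0, 0, 0], [0, 0, 0], 10]]}}

```text
clock: 24.6
ee_pos: [0.4495, 0.2635, 0.096]
tcp_rot: [0.392, -3.117, -0.0]
ft_force: [0.5, 0.1, -3.2]
gripper_width: 0.271
grip_force: 59.6
```

Call:
{"api": "move_arm", "payload": {"series": [[[0, 0, 0], [0, 0, 0.4], 10], [[0, 0, 0], [0, 0, 0], 10]]}}

```text
clock: 24.8
ee_pos: [0.4496, 0.2636, 0.0956]
tcp_rot: [0.392, -3.117, -0.0]
ft_force: [0.2, 0.4, -2.0]
gripper_width: 0.276
grip_force: 59.6
```

Call:
{"api": "move_arm", "payload": {"series": [[[0, 0, 0], [0, 0, 0.3], 10], [[0, 0, 0], [0, 0, 0], 10]]}}

```text
clock: 25.0
ee_pos: [0.4496, 0.2636, 0.0955]
tcp_rot: [-0.392, 3.117, 0.0]
ft_force: [0.5, 0.1, -0.7]
gripper_width: 0.278
grip_force: 59.8
```

Call:
{"api": "move_arm", "payload": {"series": [[[0, 0, 0], [0, 0, 0.3], 10], [[0, 0, 0], [0, 0, 0], 10]]}}

```text
clock: 25.2
ee_pos: [0.4496, 0.2636, 0.0955]
tcp_rot: [-0.392, 3.117, 0.0]
ft_force: [-0.4, -0.8, 3.3]
gripper_width: 0.273
grip_force: 60.2
```

Call:
{"api": "move_arm", "payload": {"series": [[[0, 0, 0], [0, 0, 0], 26], [[0, 0, 0], [0, 0, 0], 32], [[0, 0, 0], [0, 0, 0], 60], [[0, 0, 0], [0, 0, 0], 85], [[0, 0, 0], [0, 0, 0], 85], [[0, 0, 0], [0, 0, 0], 85], [[0, 0, 0], [0, 0, 0], 85]], "squeeze": 20}}

```text
clock: 25.9
ee_pos: [0.4496, 0.2636, 0.0951]
tcp_rot: [-0.392, 3.117, 0.0]
ft_force: [-0.2, -0.1, 0.7]
gripper_width: 0.992
grip_force: 0.0
```

Call:
{"api": "move_arm", "payload": {"series": [[[0, 0, 0], [0, 0, -10], 85], [[0, 0, 0], [0, 0, -30], 85], [[0, 0, 0], [0, 0, -40], 85], [[0, 0, 0], [0, 0, -40], 85], [[0, 0, 0], [0, 0, -40], 85], [[0, 0, 0], [0, 0, -40], 85], [[0, 0, 0], [0, 0, 0], 85], [[0, 0, 0], [0, 0, 0], 85]]}}

```text
clock: 26.7
ee_pos: [0.4496, 0.2636, 0.2964]
tcp_rot: [-0.392, 3.115, 0.002]
ft_force: [-0.1, -0.2, -0.6]
gripper_width: 0.997
grip_force: 0.0
```

```bash
python3 tp.py
python3 - <<'E'
from h import *
s=bot.sense(); print(s["clock"],s["ee_pos"],s["gripper_width"])
im,w=cloud("wrist"); cv2.imwrite("pics/end.png",im)
q=(abs(w[...,0]-.45)<.06)&(abs(w[...,1]-.263)<.06)
for a,b in((.12,.14),(.024,.035)):
    k=q&(w[...,2]>a)&(w[...,2]<b); print(k.sum(),w[k].mean(0).round(4),cv2.minAreaRect((w[k][:,:2]*1000).astype(np.float32)))
E
```

```text
top 305 [[2.5, -15.5, 5.8], [35.3, 17.4, 11.5], [69.1, 51.1, 17.7]]
top 141 [[17.9, 0.1, 10.3], [36.1, 17.4, 15.0], [53.6, 36.1, 19.4]]
side 274 [[2.5, -14.6, 8.2], [32.6, 24.4, 11.5], [69.7, 52.9, 15.5]]
side 106 [[20.2, 1.9, 11.4], [36.9, 19.1, 14.2], [53.6, 36.8, 17.0]]
26.8 [0.44885619 0.26316471 0.29404643] 0.9983591040493751
456 [0.4486 0.2635 0.1307] ((449.4122314453125, 263.72210693359375), (21.52547836303711, 23.54203987121582), 14.177703857421875)
982 [0.4595 0.2685 0.0285] ((466.9302978515625, 268.93505859375), (96.30582427978516, 59.677188873291016), 13.007269859313965)
```

The lifter is upright on the stand at (449.4, 263.7) mm, within about 1 mm of the stand's middle. The cover lies flat on the pad, boss up, and the gripper is open and clear.

```bash
python3 -c "
from cell import bot
print(bot.job_done())"
```

```text
the job is handed in; nothing more can be done
None
```

The cover lies upside down, boss up and flat on the cork pad; the lifter is back upright within about 1 mm of the middle of its stand, and I handed the job in at about 27 s. After it tipped over, I also pushed the cover about 13 mm with the blade nose so that all of it sits on the pad.

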